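# Seat a koa offcut and snug the thumbscrew

### The job

Push the koa fretboard offcut along its bed with a fingertip until its far end is home against the rear post of the holding fixture. Then turn the wing thumbscrew above it clockwise with repeated fingertip strokes on its wings, coming off the wings between strokes, until the pad is snug on the wood. Lift nothing, and leave the harmonicas, pick holder and coaster where they are.

Things in the scene. Friction and masses are not known exactly. Their poses are not given: they have to be found in the camera images.
- clamp: dark steel holding fixture fixed to the cart. Origin on the cart top, right below the thumbscrew's axis; x runs along the bed from its open end (nearest the robot) to the rear post, z up. Bed x -75 to +75 mm, y -38 to +38, top 16 mm high; side guides 6 mm higher at y = +-29 to +-37 mm. Rear post 44 mm wide, near face at x = +55 mm
- stop_face (a point): the stop: centre of the rear post's near face at the offcut's mid-thickness, x = +55 mm in the fixture. From the post a flat arm, 36 mm wide, passes over the bed towards the robot to x = -22 mm; its underside is 44 mm and its top 54 mm above the cart
- offcut: loose koa fretboard offcut with thin fret slots, 150 x 55 x 9 mm, about 70 g, lying on the bed, long along the fixture's x, 1.5 mm clear of each guide; origin under its centre. Starts 12 to 28 mm short of the stop, near end 32 to 48 mm out past the bed's open end (20 mm when home), underside 16 mm above the cart
- offcut_near (a point): middle of the offcut's near end face, 20 mm above the cart: the place to push, towards the fixture's +x
- offcut_far (a point): middle of the offcut's far end face, which is to touch the stop face
- wing (a joint): thumbscrew turn in rad; grows clockwise seen from above (tightening). Starts between 0 and 2.5; the pad meets the wood at about 6.7, the screw then stiffens, is snug and settles at about 6.8 when let go; a stop ends the turn at 7.0. At 0 the wings lie along the fixture's x with wing_tip towards +x. Stays where it is left; turning it takes about 0.03 N m. 8 mm of pad travel per turn
- wing_axis (a point): point on the thumbscrew's vertical axis at half the height of the wings (80 mm above the cart at 0, sinking to 71 mm when tight)
- wing_tip (a point): outer end of one of the two opposite steel wings at half height, 33 mm from the axis. Each wing is 6 mm thick, 20 mm high (10 mm above and below this point), and runs from a round hub (radius 9 mm) out to 33 mm. The space round the wings is free above the arm's top
- spindle: the non-turning screw spindle with a black round pad (24 mm across, 6 mm thick) under the arm, and the thumbscrew on its top; origin at the centre of the pad's underside
- harmonica_a: a harmonica in a silver case, 105 x 29 x 24 mm; origin under its centre; bystander
- harmonica_b: the second harmonica, the same; bystander
- pick_holder: grey plastic slotted pick holder, 70 x 50 x 32 mm (38 mm with its picks); origin under its centre; bystander
- coaster: round white ceramic coaster, 94 mm across, 8 mm thick; origin under its centre; bystander
Things that resemble listed ones, but are neither listed nor needed, are in the scene too. Leave any turquoise look-alike of the offcut alone. Of the things shaped like the clamp, the steel one is meant.

How it is judged:
On the way, in this order (a step that is already met when the one before it is completed fails the run):
1. the offcut's far end is within 3 mm of the post while the thumbscrew is still loose (x of offcut_far in the frame of clamp above 0.052 m and value of joint wing below 3 rad), for 0.1 s.
2. part-way tightened, with the fingers off the thumbscrew between strokes (x of offcut_far in the frame of clamp above 0.052 m and value of joint wing between 3 and 6.3 rad and contact force between the fingers and spindle below 0.05 N), for 0.2 s.
3. the pad presses on the offcut (contact force between spindle and offcut above 1 N), for 0.2 s.
At the end, for the whole second after the job is handed in: the offcut's far end is within 3 mm of the post, at rest, and the pad presses on it with more than 1 N after the fingers have left (thumbscrew beyond 6.5 rad) (x of offcut_far in the frame of clamp above 0.052 m and contact force between spindle and offcut above 1 N and value of joint wing above 6.5 rad and linear speed of offcut below 0.01 m/s); the robot touches nothing.
It fails at once if the offcut is lifted or tipped off its bed (height (world z) of offcut above 0.022 m or angle between offcut's own z axis and vertical above 0.12 rad).
It fails at once if a harmonica, the pick holder or the coaster is moved more than 15 mm (distance of any of harmonica_a, harmonica_b, pick_holder, coaster from where it was at the start of the episode above 0.015 m).
It also fails if it takes over 67 s, if anything falls off the work surface, if the arm or the gripper's body presses on something with over 40 N, if the wrist force passes 120 N, or if a joint passes its speed limit or range.

### The arm

A 7-joint arm with a two-finger parallel gripper is mounted at the origin on the work surface. World frame = base frame: x ahead of the robot, y to its left, z up, the work surface at z = 0. Lengths are in m, angles in rad, forces in N, time in s.
With the tool pointing down it reaches from about 0.4 to 0.875 m from the base axis. Payload 6.5 kg.
Tool frame: the origin (TCP) lies at the very end of the fingers, on their centre line; the grasp point (between the pads) lies 19 mm behind it (env.tcp_to_grasp is the distance from the TCP to the grasp point, in m); z points along the fingers, y is the direction in which the jaws open and shut (so a half turn about z gives the same grasp; the last joint's range is limited). The gripper opens to 88 mm and grips with 3 to 60 N. Pads are 18 mm wide; open, the fingers measure 123 mm over their backs; the gripper's body (75 mm by 187 mm) begins 45 mm behind the grasp point.
Start: joints at [-1.189, 0.536, -0.004, 1.538, 0.003, 1.067, -0.071], TCP at [0.281, 0.586, 0.239] pointing down, gripper open.
Joint ranges: [-2.7, 2.7], [-0.37, 2.16], [-1.27, 1.26], [0.24, 2.4], [-1.31, 4.45], [0.19, 1.91], [-2.76, 2.76]. Speed limits (rad/s): [2.39, 2.39, 3.14, 3.14, 3.14, 3.14, 3.14].

### API

Orientations are given as a 3x3 rotation matrix whose columns are the frame's x, y, z axes.
In Python, from bench import env gives the robot as it stands.
- The arm moves only by the tool move_arm, never from a script. Its argument "motion" is one flat list of numbers, 7 for each row, row after row: the finger opening in cm, from 0 to 8.81, then the shift along the tool's x, y, z in cm, then the turn, a rotation vector about the tool's x, y, z in rad. In form: [jaw, tx, ty, tz, ax, ay, az, jaw, tx, ty, tz, ax, ay, az, ...]. A call has 1 to 20 rows; each row is the pose to reach, as a shift and turn from the pose measured when the call began, along the tool's axes at that moment; what a row does not reach only later rows make up. A row lasts 1/10 s, in which the tool goes at most 50 mm and 8.59 degrees, less where a joint would pass 70% of its speed; a pose out of reach is approached as far as the arm can. A call with a gripper value outside its range is refused whole. The fingers move at their own pace and stop on an object; "force" is the grip in N (left out, the last holds). Time passes only in rows, so rows that repeat a pose let the fingers close. It gives the time, the measured TCP pose, the force and the opening at its end, in the units of the state.
- env.sense(): the state, without advancing time (a new reading comes with each control period).
- env.get_image(name): name is "scene" or "top"; returns the picture (400x640x3 uint8, blue, green, red); there is no depth.
- env.get_calibration(name): a dict with "intrinsics" (3x3 intrinsics, pixels), "extrinsics" (4x4, takes a point from world to camera coordinates). Camera axes: x right, y up, looking along -z (the intrinsics and any distortion apply to the point x, -y, -z); pixel columns grow to the right and rows downward; lengths in m; the calibration is good to about 2 mm. A picture is of the moment at which its call begins. get_calibration takes no time and is no camera call.
- env.sign_off(): hands the job in, once; it reports no verdict.
The state is a dict: "t": time; "joint_positions": joint angles; "joint_velocities": joint speeds; "joint_efforts": joint torques, N m; "eef_pos": TCP position; "orientation": TCP orientation; "contact_force": force on the tool from outside, world axes, zero at the start; "wrist_torque": the same for the moment, N m; "grip_width": finger opening in m.
Only numpy, scipy, OpenCV 4.12 (cv2) and the standard library are available. Lean on these libraries where they do the work, as an engineer would, in place of code of your own. Each camera call takes 0.05 s, during which the arm holds its last target.

## Working session

There is one attempt and no reset: what is moved stays moved. The work goes in short steps, Python scripts to look and compute and a tool call to move; the robot and the scene stay as the last step left them, time stands still between calls to the robot, and variables do not carry over. Pictures are saved under pics/ and viewed, and the job is handed in when it is done.

Besides the shell and the picture viewer there is one more tool, called after "Emit:" as a command line: name --argument value ..., lists and objects as JSON in quotes. move_arm: Moves the arm, as the interface text tells. Its arguments: {"type":"object","properties":{"motion":{"type":"array","items":{"type":"number"}},"force":{"type":"number"}},"required":["motion"]}

```bash
ls; mkdir -p pics; python3 - <<'E'
from bench import env
import cv2,numpy as np
for n in("scene","top"):
    cv2.imwrite(f"pics/{n}0.png",env.get_image(n))
    c=env.get_calibration(n);print(n,{k:np.round(v,4).tolist() if not isinstance(v,str) else v for k,v in c.items()})
s=env.sense();print(s)
E
```

```text
pics
scene {'intrinsics': [[448.0945, 0.0, 324.2428], [0.0, 448.0945, 194.5189], [0.0, 0.0, 1.0]], 'extrinsics': [[0.7573, 0.6526, -0.0237, -0.4948], [-0.3682, 0.4567, 0.8098, 0.1085], [0.5393, -0.6046, 0.5862, -1.2505], [0.0, 0.0, 0.0, 1.0]]}
top {'intrinsics': [[381.1311, 0.0, 323.1021], [0.0, 381.1311, 200.1937], [0.0, 0.0, 1.0]], 'extrinsics': [[-0.0217, -0.9997, -0.0144, 0.103], [0.9869, -0.0237, 0.1598, -0.6079], [-0.1601, -0.0108, 0.987, -0.8903], [0.0, 0.0, 0.0, 1.0]]}
{'t': 0.1, 'joint_positions': array([-1.18915167,  0.53708474, -0.00443177,  1.53872826,  0.00262044,
        1.06734535, -0.07118851]), 'joint_velocities': array([-0.00132468, -0.00185264,  0.00197488, -0.00224488,  0.0010876 ,
        0.00083504,  0.0004329 ]), 'joint_efforts': array([ 2.32846760e-03, -5.72081530e+01,  9.93724912e-01, -2.52228802e+01,
       -5.61607839e-02,  1.35270454e-02,  2.96596318e-05]), 'eef_pos': array([0.28124897, 0.58539552, 0.23794842]), 'orientation': array([[-9.01420255e-01,  4.32944825e-01, -5.49566350e-04],
       [ 4.32945152e-01,  9.01419083e-01, -1.46016676e-03],
       [-1.36782046e-04, -1.55415598e-03, -9.99998783e-01]]), 'contact_force': array([-0.60710371, -0.27521694,  0.08239121]), 'wrist_torque': array([-0.02696207, -0.02017366, -0.03175192]), 'grip_width': 0.08789466012191222}
```

View pics/scene0.png

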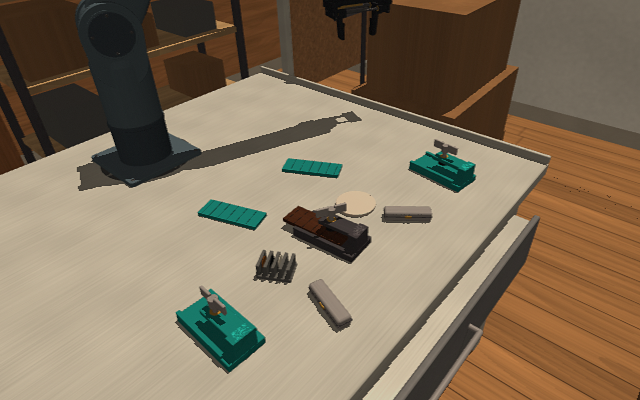

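View pics/top0.png

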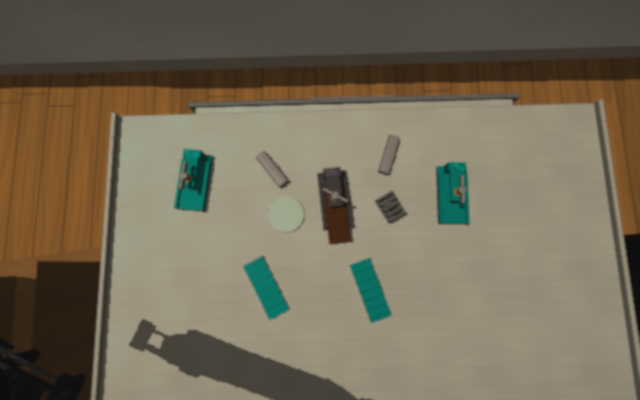

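The steel fixture with the brown offcut is at about (337,205) in top and (328,230) in scene. The turquoise ones are decoys. I'll enlarge both.

```bash
python3 - <<'E'
import cv2
a=cv2.imread("pics/top0.png")[155:255,280:420]; cv2.imwrite("pics/top0c.png",cv2.resize(a,None,fx=5.5,fy=5.5,interpolation=cv2.INTER_CUBIC))
a=cv2.imread("pics/scene0.png")[190:270,270:390]; cv2.imwrite("pics/scene0c.png",cv2.resize(a,None,fx=6.5,fy=6.5,interpolation=cv2.INTER_CUBIC))
E
```

```text
(no output)
```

View pics/top0c.png

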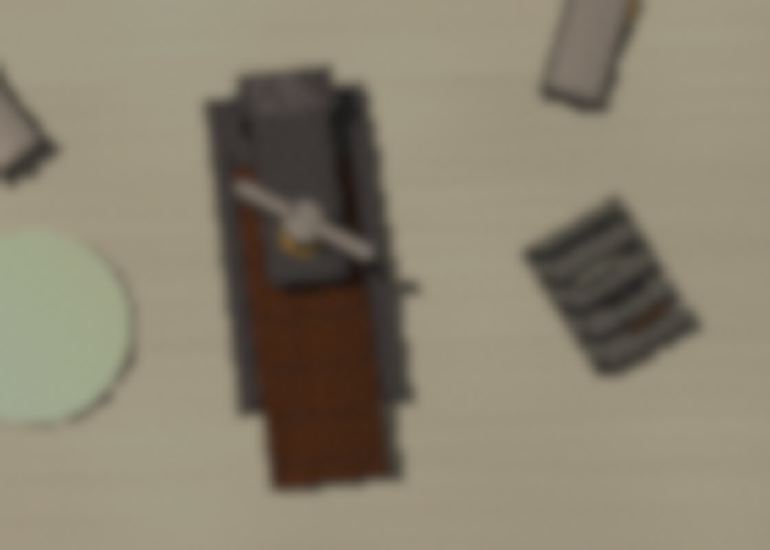

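View pics/scene0c.png

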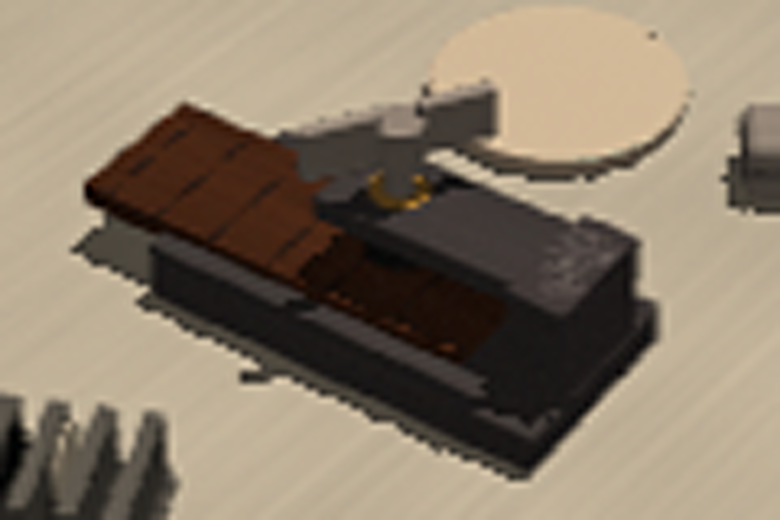

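```bash
cat > h.py <<'E'
import numpy as np
from bench import env
def proj(n,P):
    c=env.get_calibration(n);K=np.array(c["intrinsics"]);E=np.array(c["extrinsics"])
    q=E[:3,:3]@np.asarray(P,float)+E[:3,3];q=np.array([q[0],-q[1],-q[2]]);u=K@q
    return u[:2]/u[2]
def ray(n,u,v,z):
    from scipy.optimize import fsolve
    s=fsolve(lambda p:proj(n,[p[0],p[1],z])-[u,v],[.6,0]);return np.array([s[0],s[1],z])
def uncrop(n,u,v):
    f,ox,oy=dict(top=(5.5,280,155),scene=(6.5,270,190))[n]
    return np.array([(u+.5)/f-.5+ox,(v+.5)/f-.5+oy])
E
python3 - <<'E'
from h import *
from scipy.optimize import least_squares
F=lambda p,P:np.array([p[0]+np.cos(p[2])*P[0]-np.sin(p[2])*P[1],p[1]+np.sin(p[2])*P[0]+np.cos(p[2])*P[1],P[2]])
def pts(p):
    s=p[3];w=p[4];h=.080-.008*w/6.283+.010
    t=[.033*np.cos(w),-.033*np.sin(w),h]
    return [("top",(240,412),(-.075,.037,.022)),("top",(410,402),(-.075,-.037,.022)),("top",(207,103),(.075,.037,.022)),
    ("top",(268,285),(-.022,.018,.054)),("top",(350,275),(-.022,-.018,.054)),("top",(305,220),(0,0,h)),
    ("top",(275,488),(s-.075,.0275,.025)),("top",(388,480),(s-.075,-.0275,.025)),
    ("top",(372,252),t),("top",(237,185),(-t[0],-t[1],h)),
    ("scene",(150,240),(-.075,-.037,.022)),("scene",(525,478),(.075,-.038,0)),("scene",(150,297),(-.075,-.038,0)),
    ("scene",(185,103),(s-.075,.0275,.025)),("scene",(88,190),(s-.075,-.0275,.025)),
    ("scene",(318,205),(-.022,-.018,.054)),("scene",(400,122),(0,0,h)),
    ("scene",(280,135),t),("scene",(497,85),(-t[0],-t[1],h))]
def res(p):
    return np.concatenate([proj(n,F(p,P))-uncrop(n,*u) for n,u,P in pts(p)])
C={n:env.get_calibration(n) for n in("top","scene")}
env.get_calibration=lambda n:C[n]
r=least_squares(res,[.6,0,0,-.02,2.],loss='soft_l1')
print(r.x); R=r.fun.reshape(-1,2)
for (n,u,P),e in zip(pts(r.x),R): print(n,u,np.round(P,3),e.round(2))
for k,(n,u) in dict(harmB=("top",(386,155)),pick=("top",(391,207)),coas=("top",(286,215)),harmA=("top",(272,170))).items(): print(k,ray(n,*u,.02).round(3))
E
```

```text
[ 0.61909373  0.05988578  0.0907157  -0.03409858  2.18844963]
top (240, 412) [-0.075  0.037  0.022] [ 0.28 -0.36]
top (410, 402) [-0.075 -0.037  0.022] [-1.32 -1.89]
top (207, 103) [0.075 0.037 0.022] [-0.27 -2.09]
top (268, 285) [-0.022  0.018  0.054] [ 0.3  -0.75]
top (350, 275) [-0.022 -0.018  0.054] [-0.  -0.6]
top (305, 220) [0.    0.    0.087] [ 0.05 -0.95]
top (275, 488) [-0.109  0.028  0.025] [-0.76 -1.1 ]
top (388, 480) [-0.109 -0.028  0.025] [ 0.67 -2.16]
top (372, 252) [-0.019 -0.027  0.087] [ 0.12 -0.15]
top (237, 185) [0.019 0.027 0.087] [ 0.24 -1.16]
scene (150, 240) [-0.075 -0.037  0.022] [-1.31  0.03]
scene (525, 478) [ 0.075 -0.038  0.   ] [ 0.05 -0.71]
scene (150, 297) [-0.075 -0.038  0.   ] [-0.92 -0.64]
scene (185, 103) [-0.109  0.028  0.025] [-0.54 -0.69]
scene (88, 190) [-0.109 -0.028  0.025] [-1.33 -1.33]
scene (318, 205) [-0.022 -0.018  0.054] [-2.29 -2.21]
scene (400, 122) [0.    0.    0.087] [-1.37 -3.13]
scene (280, 135) [-0.019 -0.027  0.087] [ 1.5  -1.56]
scene (497, 85) [0.019 0.027 0.087] [-0.99 -0.94]
harmB [ 0.729 -0.076  0.02 ]
pick [ 0.593 -0.082  0.02 ]
coas [0.579 0.184 0.02 ]
harmA [0.697 0.22  0.02 ]
```

```bash
cat >> h.py <<'E'
from scipy.spatial.transform import Rotation as Ro
CL=np.array([.6191,.0599]);YAW=.0907
def W(x,y,z):
    c,s=np.cos(YAW),np.sin(YAW);return np.array([CL[0]+c*x-s*y,CL[1]+s*x+c*y,z])
def cl(p):
    c,s=np.cos(YAW),np.sin(YAW);d=np.asarray(p)[:2]-CL;return np.array([c*d[0]+s*d[1],-s*d[0]+c*d[1],p[2]])
def goal(x,y,z,phi):
    """clamp-frame pos, phi: clockwise angle of tool y from clamp +x"""
    s=env.sense();R=s["orientation"];a=YAW-phi
    ty=np.array([np.cos(a),np.sin(a),0]);tz=np.array([0,0,-1.]);T=np.c_[np.cross(ty,tz),ty,tz]
    print("shift cm",(R.T@(W(x,y,z)-s["eef_pos"])*100).round(2),"turn",Ro.from_matrix(R.T@T).as_rotvec().round(3))
def st():
    s=env.sense();R=s["orientation"];a=np.arctan2(R[1,1],R[0,1])
    print("t",round(s["t"],2),"cl mm",(cl(s["eef_pos"])*1e3).round(1),"phi",round(YAW-a,3),"q",s["joint_positions"].round(2),"F",s["contact_force"].round(2),"M",s["wrist_torque"].round(2),"w",round(s["grip_width"],4),"tilt",R[:,2].round(3))
E
python3 -c "
from h import *
st();goal(-.14,0,.1,-1.571)"
```

```text
t 0.1 cl mm [-288.9  553.9  237.9] phi -1.032 q [-1.19  0.54 -0.    1.54  0.    1.07 -0.07] F [-0.61 -0.28  0.08] M [-0.03 -0.02 -0.03] w 0.0879 tilt [-0.001 -0.001 -1.   ]
shift cm [-41.18 -39.9   13.86] turn [-0.002 -0.    -0.539]
```

Emit:
move_arm --motion '[0, -41.2, -39.9, 10, 0, 0, -0.54, 0, -41.2, -39.9, 10, 0, 0, -0.54, 0, -41.2, -39.9, 10, 0, 0, -0.54, 0, -41.2, -39.9, 10, 0, 0, -0.54, 0, -41.2, -39.9, 10, 0, 0, -0.54, 0, -41.2, -39.9, 10, 0, 0, -0.54, 0, -41.2, -39.9, 10, 0, 0, -0.54, 0, -41.2, -39.9, 10, 0, 0, -0.54, 0, -41.2, -39.9, 10, 0, 0, -0.54, 0, -41.2, -39.9, 10, 0, 0, -0.54, 0, -41.2, -39.9, 10, 0, 0, -0.54, 0, -41.2, -39.9, 10, 0, 0, -0.54, 0, -41.2, -39.9, 10, 0, 0, -0.54, 0, -41.2, -39.9, 13.9, 0, 0, -0.54, 0, -41.2, -39.9, 13.9, 0, 0, -0.54, 0, -41.2, -39.9, 13.9, 0, 0, -0.54, 0, -41.2, -39.9, 13.9, 0, 0, -0.54]' --force 20

```text
t: 1.8
eef_pos: [0.4803, 0.048, 0.1008]
orientation: [[-0.996, -0.093, 0.001], [-0.093, 0.996, -0.001], [-0.001, -0.001, -1.0]]
contact_force: [-0.2, 0.2, -1.0]
grip_width: 0.0004
```

```bash
python3 - <<'E'
from h import *
import cv2
st();goal(-.14,0,.013,-1.571)
a=env.get_image("scene")[100:280,220:420];cv2.imwrite("pics/s1.png",cv2.resize(a,None,fx=3.3,fy=3.3,interpolation=cv2.INTER_CUBIC))
E
```

```text
t 1.8 cl mm [-139.3    0.7  100.8] phi -1.573 q [-0.21  0.47  0.02  2.07 -0.01  0.6   1.48] F [-0.18  0.22 -1.03] M [ 0.03  0.05 -0.02] w 0.0004 tilt [ 0.001 -0.001 -1.   ]
shift cm [ 0.08 -0.06  8.78] turn [-0.001  0.001  0.002]
```

View pics/s1.png

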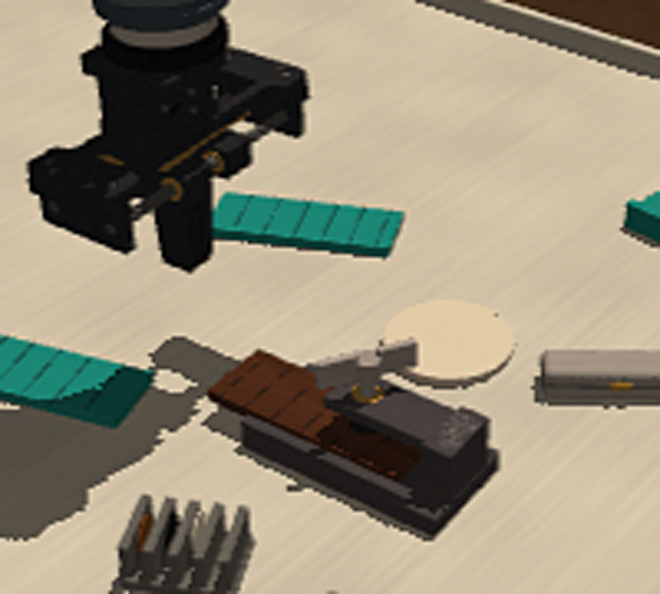

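Emit:
move_arm --motion '[0, 0, 0, 4, 0, 0, 0, 0, 0, 0, 7, 0, 0, 0, 0, 0, -0.06, 8.7, 0, 0, 0, 0, 0, -0.06, 8.7, 0, 0, 0, 0, -0.5, -0.06, 8.7, 0, 0, 0, 0, -1, -0.06, 8.7, 0, 0, 0, 0, -1.4, -0.06, 8.7, 0, 0, 0, 0, -1.7, -0.06, 8.7, 0, 0, 0, 0, -1.9, -0.06, 8.7, 0, 0, 0, 0, -2.1, -0.06, 8.7, 0, 0, 0, 0, -2.3, -0.06, 8.7, 0, 0, 0, 0, -2.5, -0.06, 8.7, 0, 0, 0]'

```text
t: 3.05
eef_pos: [0.5055, 0.0496, 0.0139]
orientation: [[-0.996, -0.093, 0.001], [-0.093, 0.996, -0.001], [-0.001, -0.001, -1.0]]
contact_force: [-0.9, -0.3, 0.4]
grip_width: 0.0007
```

```bash
python3 - <<'E'
from h import *
import cv2
st()
a=env.get_image("scene")[160:280,250:400];cv2.imwrite("pics/s2.png",cv2.resize(a,None,fx=5,fy=5,interpolation=cv2.INTER_CUBIC))
E
```

```text
t 3.05 cl mm [-114.1   -0.    13.9] phi -1.573 q [-0.2   0.67  0.01  2.03 -0.01  0.45  1.49] F [-0.94 -0.34  0.39] M [-0.03  0.18  0.02] w 0.0007 tilt [ 0.001 -0.001 -1.   ]
```

View pics/s2.png

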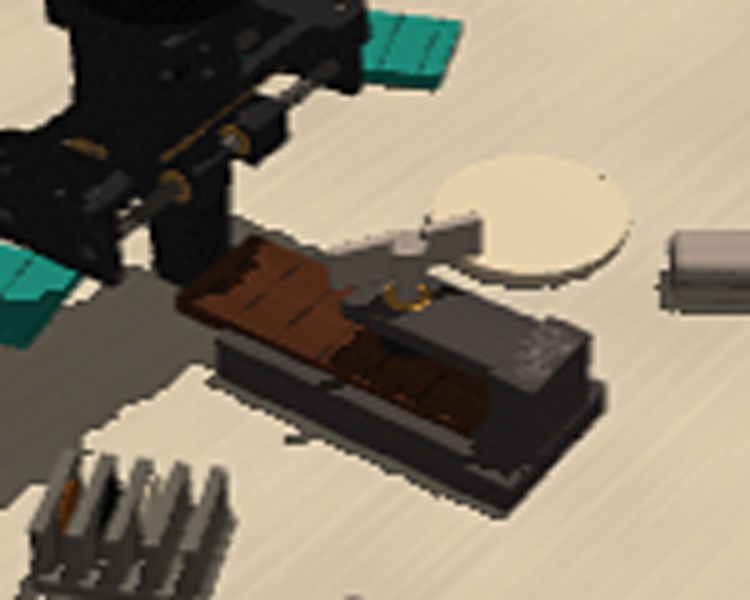

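Emit:
move_arm --motion '[0, -0.2, 0, 0, 0, 0, 0, 0, -0.4, 0, 0, 0, 0, 0, 0, -0.6, 0, 0, 0, 0, 0, 0, -0.8, 0, 0, 0, 0, 0]'

```text
t: 3.5
eef_pos: [0.5142, 0.0504, 0.0139]
orientation: [[-0.996, -0.093, 0.002], [-0.093, 0.996, -0.001], [-0.001, -0.001, -1.0]]
contact_force: [-0.2, -0.0, -1.1]
grip_width: 0.0004
```

```bash
python3 -c "
from h import *
st()"
```

```text
t 3.5 cl mm [-1.054e+02  1.000e-01  1.390e+01] phi -1.573 q [-0.19  0.68  0.01  2.   -0.01  0.46  1.49] F [-0.24 -0.04 -1.05] M [-0.    0.05  0.01] w 0.0004 tilt [ 0.002 -0.001 -1.   ]
```

Emit:
move_arm --motion '[0, -0.1, 0, 0, 0, 0, 0, 0, -0.2, 0, 0, 0, 0, 0]'

```text
t: 3.7
eef_pos: [0.5156, 0.0505, 0.0138]
orientation: [[-0.996, -0.093, 0.0], [-0.093, 0.996, -0.001], [-0.0, -0.001, -1.0]]
contact_force: [-3.2, -0.6, 2.2]
grip_width: 0.0005
```

```bash
python3 -c "
from h import *
st()"
```

```text
t 3.7 cl mm [-103.9    0.    13.8] phi -1.573 q [-0.19  0.68  0.01  2.   -0.01  0.46  1.49] F [-3.15 -0.55  2.2 ] M [ 0.03  0.69 -0.08] w 0.0005 tilt [ 0.    -0.001 -1.   ]
```

Emit:
move_arm --motion '[0, -0.15, 0, 0, 0, 0, 0, 0, -0.25, 0, 0, 0, 0, 0]'

```text
t: 3.9
eef_pos: [0.5156, 0.0505, 0.0134]
orientation: [[-0.996, -0.093, -0.005], [-0.093, 0.996, -0.002], [0.005, -0.001, -1.0]]
contact_force: [-8.3, -0.3, 6.6]
grip_width: 0.0006
```

```bash
python3 - <<'E'
from h import *
import cv2
st()
a=env.get_image("scene")[160:280,250:400];cv2.imwrite("pics/s3.png",cv2.resize(a,None,fx=5,fy=5,interpolation=cv2.INTER_CUBIC))
E
```

```text
t 3.9 cl mm [-103.9    0.    13.4] phi -1.573 q [-0.19  0.68  0.01  2.   -0.01  0.47  1.49] F [-8.3  -0.25  6.56] M [-0.03  1.62 -0.03] w 0.0006 tilt [-0.005 -0.002 -1.   ]
```

View pics/s3.png

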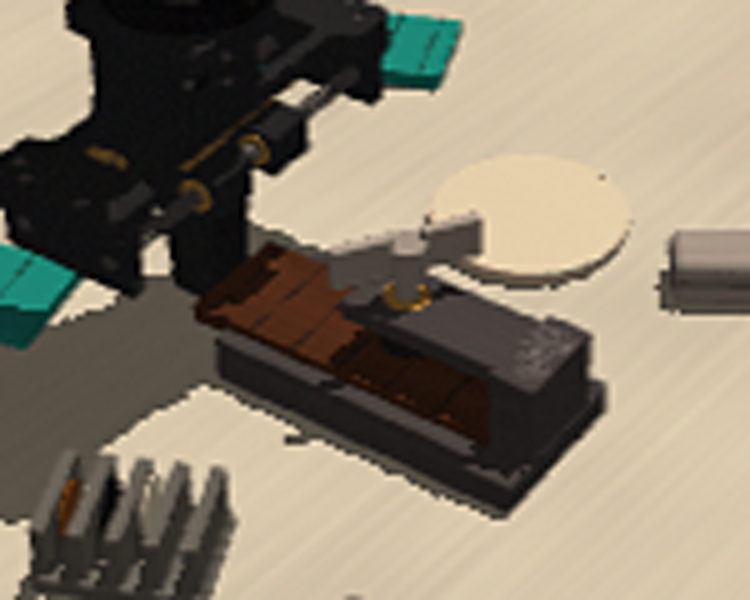

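Emit:
move_arm --motion '[0, 1, 0, 0, 0, 0, 0, 0, 3, 0, 0, 0, 0, 0, 0, 3, 0, -4, 0, 0, 0, 0, 3, 0, -8, 0, 0, 0, 4.4, 3, 0, -11.5, 0, 0, 0, 4.4, 3, 0, -11.5, 0, 0, 0]'

```text
t: 4.55
eef_pos: [0.4895, 0.0483, 0.1327]
orientation: [[-0.996, -0.093, 0.004], [-0.093, 0.996, -0.0], [-0.004, -0.001, -1.0]]
contact_force: [0.7, -0.8, 0.2]
grip_width: 0.0142
```

```bash
python3 - <<'E'
from h import *
import cv2
st(); goal(0,0,.125,-2.05)
a=env.get_image("top")[155:255,280:420]; cv2.imwrite("pics/top4.png",cv2.resize(a,None,fx=5.5,fy=5.5,interpolation=cv2.INTER_CUBIC))
E
```

```text
t 4.55 cl mm [-130.1    0.2  132.7] phi -1.573 q [-0.21  0.43  0.02  2.04 -0.01  0.67  1.48] F [ 0.73 -0.76  0.23] M [ 0.05 -0.07  0.  ] w 0.0142 tilt [ 0.004 -0.    -1.   ]
shift cm [-13.01  -0.04   0.83] turn [-0.002  0.004 -0.477]
```

View pics/top4.png

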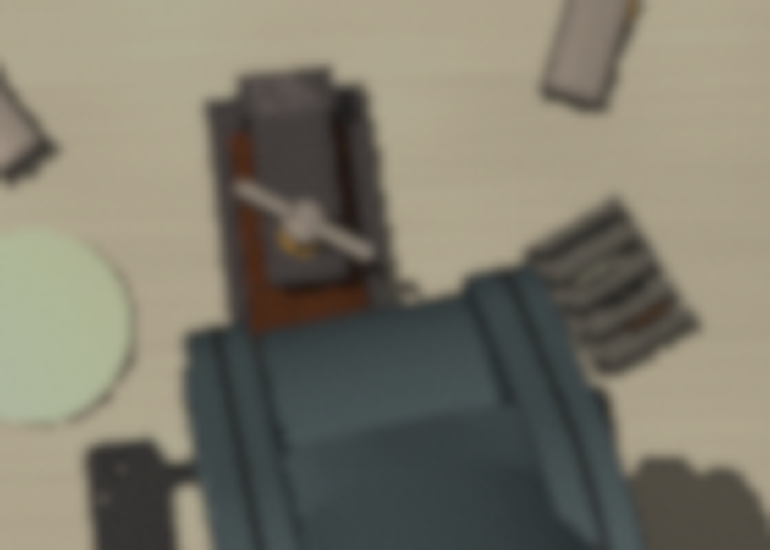

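Emit:
move_arm --motion '[4.4, -3, 0, 0.8, 0, 0, -0.12, 4.4, -7, 0, 0.8, 0, 0, -0.25, 4.4, -10, 0, 0.8, 0, 0, -0.36, 4.4, -13, 0, 0.8, 0, 0, -0.48, 4.4, -13, 0, 0.8, 0, 0, -0.48, 4.4, -13, 0, 0.8, 0, 0, -0.48]'

```text
t: 5.2
eef_pos: [0.6164, 0.0601, 0.1209]
orientation: [[-0.841, -0.541, -0.002], [-0.541, 0.841, -0.001], [0.002, 0.0, -1.0]]
contact_force: [0.5, -0.5, -0.4]
grip_width: 0.044
```

```bash
python3 - <<'E'
from h import *
import cv2
st(); goal(0,0,.064,-2.05)
a=env.get_image("scene")[130:270,250:420];cv2.imwrite("pics/s5.png",cv2.resize(a,None,fx=4.3,fy=4.3,interpolation=cv2.INTER_CUBIC))
E
```

```text
t 5.2 cl mm [ -2.7   0.4 120.9] phi -2.052 q [-0.11  0.63 -0.09  1.7   0.07  0.82  1.91] F [ 0.5  -0.55 -0.37] M [ 0.07  0.01 -0.04] w 0.044 tilt [-0.002 -0.001 -1.   ]
shift cm [-0.23 -0.16  5.69] turn [ 0.    -0.002  0.002]
```

View pics/s5.png

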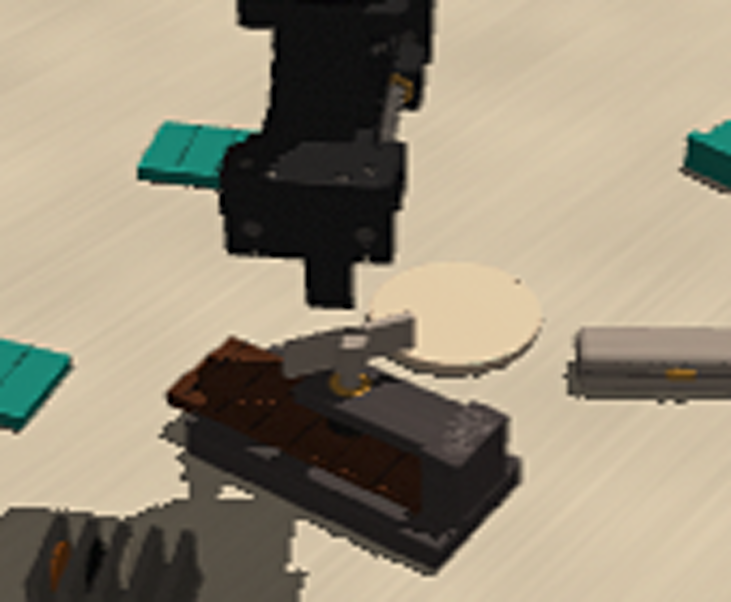

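Emit:
move_arm --motion '[4.4, -0.23, -0.16, 1.5, 0, 0, 0, 4.4, -0.23, -0.16, 3, 0, 0, 0, 4.4, -0.23, -0.16, 4.5, 0, 0, 0, 4.4, -0.23, -0.16, 5.7, 0, 0, 0, 4.4, -0.23, -0.16, 5.7, 0, 0, 0]'

```text
t: 5.75
eef_pos: [0.6167, 0.0597, 0.0616]
orientation: [[-0.841, -0.541, -0.006], [-0.541, 0.841, -0.002], [0.006, 0.002, -1.0]]
contact_force: [-0.6, 0.1, -0.1]
grip_width: 0.0436
```

```bash
python3 - <<'E'
from h import *
import cv2
st(); goal(0,0,.064,-2.05)
a=env.get_image("scene")[130:270,250:420];cv2.imwrite("pics/s6.png",cv2.resize(a,None,fx=4.3,fy=4.3,interpolation=cv2.INTER_CUBIC))
E
```

```text
t 5.75 cl mm [-2.5  0.1 61.6] phi -2.052 q [-0.11  0.72 -0.08  1.72  0.08  0.72  1.91] F [-0.63  0.06 -0.14] M [ 0.03  0.05 -0.01] w 0.0436 tilt [-0.006 -0.002 -1.   ]
shift cm [-0.21 -0.12 -0.24] turn [ 0.002 -0.006  0.002]
```

View pics/s6.png

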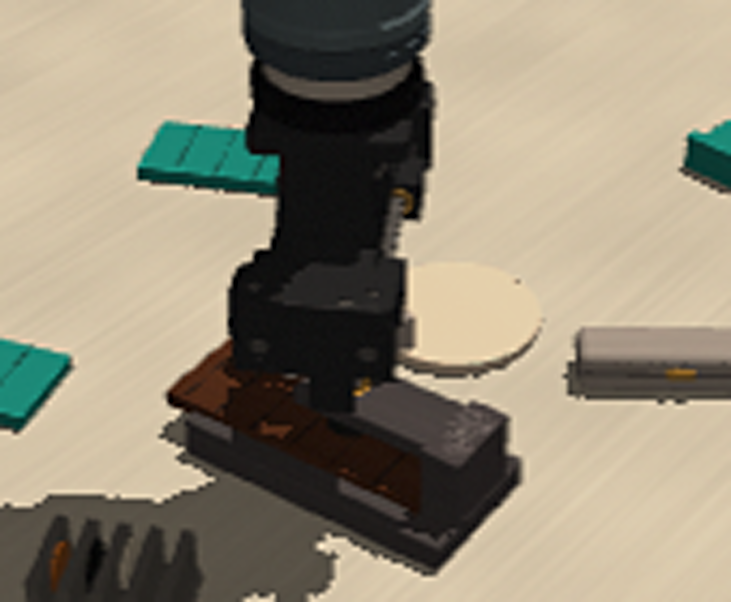

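Emit:
move_arm --motion '[4.4, -0.2, -0.1, -0.1, 0, 0, 0.1, 4.4, -0.2, -0.1, -0.1, 0, 0, 0.2, 4.4, -0.2, -0.1, -0.1, 0, 0, 0.3, 4.4, -0.2, -0.1, -0.1, 0, 0, 0.4, 4.4, -0.2, -0.1, -0.1, 0, 0, 0.5, 4.4, -0.2, -0.1, -0.1, 0, 0, 0.6, 4.4, -0.2, -0.1, -0.1, 0, 0, 0.7, 4.4, -0.2, -0.1, -0.1, 0, 0, 0.8, 4.4, -0.2, -0.1, -0.1, 0, 0, 0.9, 4.4, -0.2, -0.1, -0.1, 0, 0, 1]'

```text
t: 6.8
eef_pos: [0.6199, 0.0605, 0.0644]
orientation: [[-0.908, 0.419, -0.004], [0.419, 0.908, -0.001], [0.003, -0.002, -1.0]]
contact_force: [0.1, 0.8, -1.0]
grip_width: 0.0439
```

```bash
python3 - <<'E'
from h import *
import cv2
st()
a=env.get_image("scene")[130:270,250:420];cv2.imwrite("pics/s7.png",cv2.resize(a,None,fx=4.3,fy=4.3,interpolation=cv2.INTER_CUBIC))
E
```

```text
t 6.8 cl mm [ 0.9  0.6 64.4] phi -1.048 q [-0.29  0.72  0.17  1.72 -0.17  0.72  1.11] F [ 0.08  0.8  -1.05] M [0.11 0.11 0.01] w 0.0439 tilt [-0.004 -0.001 -1.   ]
```

View pics/s7.png

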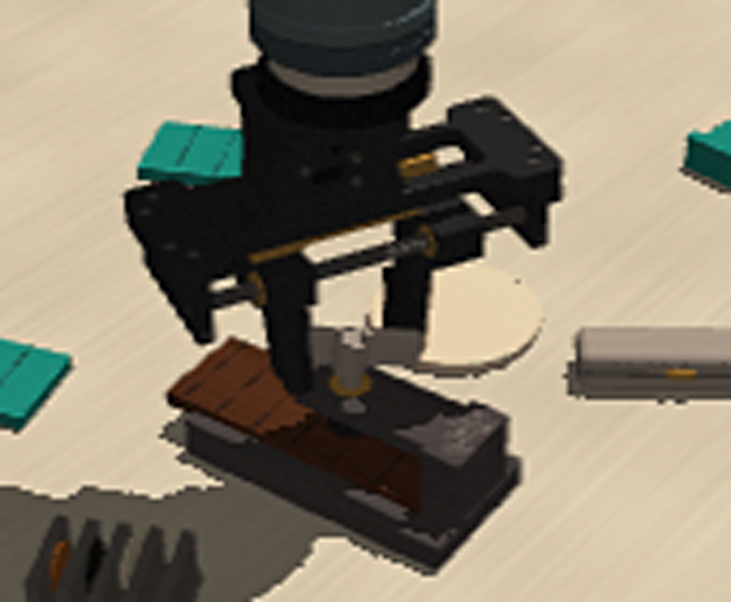

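Emit:
move_arm --motion '[4.4, 0, 0, 0, 0, 0, 0.1, 4.4, 0, 0, 0, 0, 0, 0.2, 4.4, 0, 0, 0, 0, 0, 0.3, 4.4, 0, 0, 0, 0, 0, 0.4, 4.4, 0, 0, 0, 0, 0, 0.5, 4.4, 0, 0, 0, 0, 0, 0.6, 4.4, 0, 0, 0, 0, 0, 0.7, 4.4, 0, 0, 0, 0, 0, 0.8, 4.4, 0, 0, 0, 0, 0, 0.9, 4.4, 0, 0, 0, 0, 0, 1, 4.4, 0, 0, 0, 0, 0, 0.7, 4.4, 0, 0, 0, 0, 0, 0.6, 4.4, 0, 0, -3, 0, 0, 0.6, 4.4, 0, 0, -6, 0, 0, 0.6, 4.4, 0, 0, -6, 0, 0, 0.6]'

```text
t: 8.35
eef_pos: [0.6236, 0.0608, 0.129]
orientation: [[-0.511, 0.86, 0.004], [0.86, 0.511, 0.001], [-0.001, 0.004, -1.0]]
contact_force: [1.5, -0.5, -0.4]
grip_width: 0.0438
```

```bash
python3 - <<'E'
from h import *
import cv2
st()
a=env.get_image("scene")[130:270,250:420];cv2.imwrite("pics/s8.png",cv2.resize(a,None,fx=4.3,fy=4.3,interpolation=cv2.INTER_CUBIC))
E
```

```text
t 8.35 cl mm [  4.5   0.5 129. ] phi -0.445 q [-0.42  0.65  0.36  1.71 -0.3   0.84  0.61] F [ 1.46 -0.55 -0.36] M [-0.03 -0.01  0.01] w 0.0438 tilt [ 0.004  0.001 -1.   ]
```

View pics/s8.png

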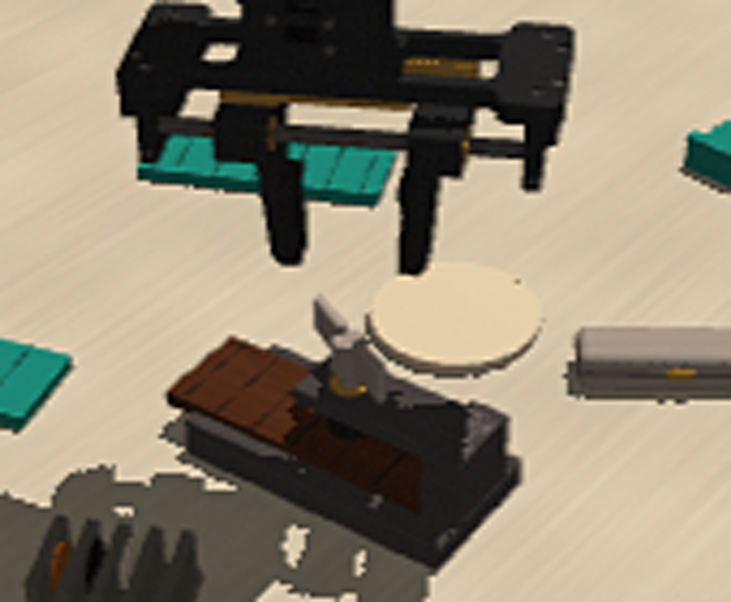

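```bash
python3 - <<'E'
from h import *
for u,v in((322,296),(350,335),(375,350)):
    p=cl(ray("scene",(u+.5)/4.3-.5+250,(v+.5)/4.3-.5+130,.086));print((p*1e3).round(1),np.arctan2(-p[1],p[0]))
w=lambda a:(.033*np.cos(a),-.033*np.sin(a),.086)
for a in(3.2,3.4,3.6,3.8,4.,4.2):print(a,[((proj("scene",W(*(np.array([k,k,1])*w(a))))-[250,130])*4.3).round(0).tolist() for k in(1,-1)])
E
```

```text
[-23.1  14.1  86. ] -2.5932301263158175
[ 5.5 -3.5 86. ] 0.570062194789404
[21.6 -6.4 86. ] 0.2898115443539827
3.2 [[289.0, 300.0], [399.0, 352.0]]
3.4 [[299.0, 294.0], [390.0, 358.0]]
3.6 [[310.0, 289.0], [378.0, 364.0]]
3.8 [[323.0, 286.0], [365.0, 367.0]]
4.0 [[336.0, 284.0], [350.0, 369.0]]
4.2 [[350.0, 284.0], [336.0, 369.0]]
```

```bash
python3 - <<'E'
from h import *
st(); goal(0,0,.063,-.45)
E
```

```text
t 8.4 cl mm [  3.1   0.8 126.9] phi -0.445 q [-0.42  0.65  0.36  1.71 -0.3   0.84  0.61] F [ 0.05 -0.23 -0.78] M [-0.01  0.08 -0.  ] w 0.0438 tilt [ 0.001  0.001 -1.   ]
shift cm [ 0.07 -0.32  6.39] turn [ 0.001  0.    -0.005]
```

Emit:
move_arm --motion '[4.4, 0.07, -0.3, 2.5, 0, 0, 0, 4.4, 0.07, -0.3, 4.5, 0, 0, 0, 4.4, 0.07, -0.3, 6.3, 0, 0, 0, 4.4, 0.07, -0.3, 6.3, 0, 0, 0, 4.4, 0.07, -0.3, 6.3, 0, 0, 0.1, 4.4, 0.07, -0.3, 6.3, 0, 0, 0.2, 4.4, 0.07, -0.3, 6.3, 0, 0, 0.3, 4.4, 0.07, -0.3, 6.3, 0, 0, 0.4, 4.4, 0.07, -0.3, 6.3, 0, 0, 0.5, 4.4, 0.07, -0.3, 6.3, 0, 0, 0.6, 4.4, 0.07, -0.3, 6.3, 0, 0, 0.7, 4.4, 0.07, -0.3, 6.3, 0, 0, 0.8]'

```text
t: 9.6
eef_pos: [0.6196, 0.061, 0.0644]
orientation: [[0.264, 0.965, 0.002], [0.965, -0.264, 0.002], [0.002, 0.001, -1.0]]
contact_force: [0.5, 1.3, -1.2]
grip_width: 0.0443
```

```bash
python3 - <<'E'
from h import *
st(); goal(0,0,.063,1.15)
E
```

```text
t 9.6 cl mm [ 0.6  1.  64.4] phi 0.358 q [-0.53  0.78  0.53  1.74 -0.54  0.76 -0.  ] F [ 0.52  1.27 -1.15] M [ 0.21 -0.    0.01] w 0.0443 tilt [ 0.002  0.002 -1.   ]
shift cm [-0.12 -0.02  0.14] turn [ 0.    -0.002  0.792]
```

Emit:
move_arm --motion '[4.4, -0.1, 0, 0.1, 0, 0, 0.1, 4.4, -0.1, 0, 0.1, 0, 0, 0.2, 4.4, -0.1, 0, 0.1, 0, 0, 0.3, 4.4, -0.1, 0, 0.1, 0, 0, 0.4, 4.4, -0.1, 0, 0.1, 0, 0, 0.5, 4.4, -0.1, 0, 0.1, 0, 0, 0.6, 4.4, -0.1, 0, 0.1, 0, 0, 0.7, 4.4, -0.1, 0, 0.1, 0, 0, 0.8, 4.4, -0.1, 0, 0.1, 0, 0, 0.5, 4.4, -0.1, 0, 0.1, 0, 0, 0.4, 4.4, -0.1, 0, -3, 0, 0, 0.4, 4.4, -0.1, 0, -6, 0, 0, 0.4, 4.4, -0.1, 0, -6, 0, 0, 0.4]'

```text
t: 10.9
eef_pos: [0.6221, 0.0598, 0.1288]
orientation: [[0.618, 0.786, 0.009], [0.786, -0.618, 0.003], [0.008, 0.005, -1.0]]
contact_force: [0.8, -0.4, 0.2]
grip_width: 0.0441
```

```bash
python3 - <<'E'
from h import *
import cv2
st()
a=env.get_image("scene")[130:270,250:420];cv2.imwrite("pics/s9.png",cv2.resize(a,None,fx=4.3,fy=4.3,interpolation=cv2.INTER_CUBIC))
w=lambda a:(.033*np.cos(a),-.033*np.sin(a),.084)
for a in(4.6,4.8,5.,5.2):print(a,[((proj("scene",W(*(np.array([k,k,1])*w(a))))-[250,130])*4.3).round(0).tolist() for k in(1,-1)])
E
```

```text
t 10.9 cl mm [  3.   -0.4 128.8] phi 0.757 q [-0.64  0.73  0.69  1.73 -0.58  0.89 -0.36] F [ 0.84 -0.4   0.18] M [-0.07  0.09 -0.01] w 0.0441 tilt [ 0.009  0.003 -1.   ]
4.6 [[376.0, 292.0], [309.0, 368.0]]
4.8 [[387.0, 296.0], [297.0, 363.0]]
5.0 [[397.0, 302.0], [287.0, 357.0]]
5.2 [[405.0, 309.0], [280.0, 349.0]]
```

View pics/s9.png

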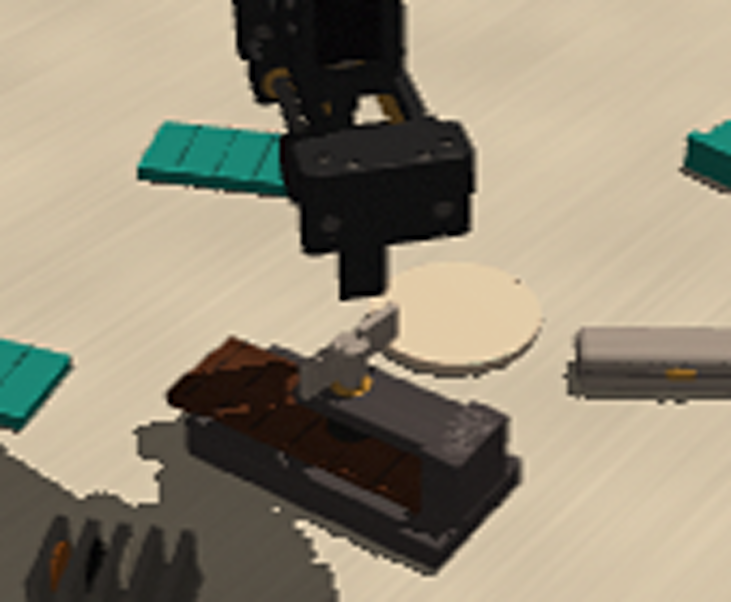

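Emit:
move_arm --motion '[4.4, 0, 0, 0, 0, 0, -0.14, 4.4, 0, 0, 0, 0, 0, -0.28, 4.4, 0, 0, 0, 0, 0, -0.42, 4.4, 0, 0, 0, 0, 0, -0.56, 4.4, 0, 0, 0, 0, 0, -0.7, 4.4, 0, 0, 0, 0, 0, -0.84, 4.4, 0, 0, 0, 0, 0, -0.98, 4.4, 0, 0, 0, 0, 0, -1.12, 4.4, 0, 0, 0, 0, 0, -1.26, 4.4, 0, 0, 0, 0, 0, -1.4, 4.4, 0, 0, 0, 0, 0, -1.54]'

```text
t: 12.05
eef_pos: [0.62, 0.0605, 0.1258]
orientation: [[-0.771, 0.637, 0.004], [0.637, 0.771, 0.003], [-0.001, 0.005, -1.0]]
contact_force: [0.4, 0.4, -1.4]
grip_width: 0.0436
```

Emit:
move_arm --motion '[4.4, 0, 0, 0, 0, 0, -0.14, 4.4, 0, 0, 0, 0, 0, -0.28, 4.4, 0, 0, 0, 0, 0, -0.42, 4.4, 0, 0, 0, 0, 0, -0.56, 4.4, 0, 0, 0, 0, 0, -0.7, 4.4, 0, 0, 0, 0, 0, -0.84, 4.4, 0, 0, 0, 0, 0, -0.98, 4.4, 0, 0, 0, 0, 0, -1.12, 4.4, 0, 0, 0, 0, 0, -1.26, 4.4, 0, 0, 0, 0, 0, -1.4, 4.4, 0, 0, 0, 0, 0, -1.54, 4.4, 0, 0, 0, 0, 0, -1.6, 4.4, 0, 0, 0, 0, 0, -1.6]'

```text
t: 13.35
eef_pos: [0.6193, 0.0606, 0.1249]
orientation: [[-0.614, -0.789, 0.002], [-0.789, 0.614, 0.004], [-0.004, 0.0, -1.0]]
contact_force: [0.3, -0.7, 0.2]
grip_width: 0.0441
```

```bash
python3 - <<'E'
from h import *
st(); goal(0,0,.062,-2.4)
E
```

```text
t 13.35 cl mm [  0.3   0.6 124.9] phi -2.39 q [-0.09  0.63 -0.11  1.7   0.08  0.82  2.25] F [ 0.29 -0.65  0.16] M [0.11 0.04 0.01] w 0.0441 tilt [ 0.002  0.004 -1.   ]
shift cm [ 0.09 -0.03  6.29] turn [ 0.     0.004 -0.01 ]
```

Emit:
move_arm --motion '[4.4, 0.1, 0, 2.5, 0, 0, 0, 4.4, 0.1, 0, 4.5, 0, 0, 0, 4.4, 0.1, 0, 6.2, 0, 0, 0, 4.4, 0.1, 0, 6.2, 0, 0, 0, 4.4, 0.1, 0, 6.2, 0, 0, 0.1, 4.4, 0.1, 0, 6.2, 0, 0, 0.2, 4.4, 0.1, 0, 6.2, 0, 0, 0.3, 4.4, 0.1, 0, 6.2, 0, 0, 0.4, 4.4, 0.1, 0, 6.2, 0, 0, 0.5, 4.4, 0.1, 0, 6.2, 0, 0, 0.6, 4.4, 0.1, 0, 6.2, 0, 0, 0.7, 4.4, 0.1, 0, 6.2, 0, 0, 0.8, 4.4, 0.1, 0, 6.2, 0, 0, 0.9]'

```text
t: 14.65
eef_pos: [0.6199, 0.0604, 0.0639]
orientation: [[-1.0, -0.005, 0.005], [-0.005, 1.0, 0.004], [-0.005, 0.004, -1.0]]
contact_force: [-0.7, -1.0, -0.0]
grip_width: 0.0439
```

```bash
python3 - <<'E'
from h import *
st(); goal(0,0,.062,-.7)
E
```

```text
t 14.65 cl mm [ 0.8  0.4 63.9] phi -1.486 q [-0.26  0.72  0.13  1.73 -0.14  0.7   1.52] F [-0.67 -1.01 -0.02] M [ 0.04 -0.22  0.02] w 0.0439 tilt [ 0.005  0.004 -1.   ]
shift cm [ 0.08 -0.05  0.19] turn [0.006 0.003 0.786]
```

Emit:
move_arm --motion '[4.4, 0.1, 0, 0.2, 0, 0, 0.1, 4.4, 0.1, 0, 0.2, 0, 0, 0.2, 4.4, 0.1, 0, 0.2, 0, 0, 0.3, 4.4, 0.1, 0, 0.2, 0, 0, 0.4, 4.4, 0.1, 0, 0.2, 0, 0, 0.5, 4.4, 0.1, 0, 0.2, 0, 0, 0.6, 4.4, 0.1, 0, 0.2, 0, 0, 0.7, 4.4, 0.1, 0, 0.2, 0, 0, 0.75]'

```text
t: 15.45
eef_pos: [0.6196, 0.0609, 0.0628]
orientation: [[-0.733, 0.68, 0.006], [0.68, 0.733, 0.005], [-0.001, 0.008, -1.0]]
contact_force: [0.3, 0.1, -0.6]
grip_width: 0.044
```

```bash
python3 - <<'E'
from h import *
st()
E
```

```text
t 15.45 cl mm [ 0.6  1.  62.8] phi -0.732 q [-0.4   0.74  0.32  1.74 -0.34  0.71  0.93] F [ 0.32  0.12 -0.64] M [ 0.01 -0.05  0.02] w 0.044 tilt [ 0.006  0.005 -1.   ]
```

Emit:
move_arm --motion '[4.4, 0, 0, 0, 0, 0, 0.1, 4.4, 0, 0, 0, 0, 0, 0.2, 4.4, 0, 0, 0, 0, 0, 0.3, 4.4, 0, 0, 0, 0, 0, 0.35, 4.4, 0, 0, 0, 0, 0, 0.4]'

```text
t: 15.95
eef_pos: [0.62, 0.0613, 0.0635]
orientation: [[-0.408, 0.913, 0.007], [0.913, 0.408, 0.005], [0.002, 0.008, -1.0]]
contact_force: [0.6, -0.5, -0.4]
grip_width: 0.0438
```

```bash
python3 - <<'E'
from h import *
st()
E
```

```text
t 15.95 cl mm [ 1.1  1.3 63.5] phi -0.33 q [-0.47  0.76  0.42  1.74 -0.44  0.73  0.61] F [ 0.6  -0.55 -0.39] M [-0.12  0.    0.01] w 0.0438 tilt [ 0.007  0.005 -1.   ]
```

Emit:
move_arm --motion '[4.4, 0, 0, 0, 0, 0, 0.05, 4.4, 0, 0, 0, 0, 0, 0.1, 4.4, 0, 0, 0, 0, 0, 0.15]'

```text
t: 16.25
eef_pos: [0.6203, 0.0616, 0.0641]
orientation: [[-0.265, 0.964, 0.007], [0.964, 0.265, 0.006], [0.004, 0.009, -1.0]]
contact_force: [-0.1, -1.1, -0.4]
grip_width: 0.0437
```

```bash
python3 - <<'E'
from h import *
st()
E
```

```text
t 16.25 cl mm [ 1.4  1.6 64.1] phi -0.177 q [-0.49  0.76  0.46  1.74 -0.48  0.74  0.49] F [-0.08 -1.07 -0.36] M [-0.31  0.05  0.07] w 0.0437 tilt [ 0.007  0.006 -1.   ]
```

Emit:
move_arm --motion '[4.4, 0, 0, 0, 0, 0, 0.05, 4.4, 0, 0, 0, 0, 0, 0.1]'

```text
t: 16.45
eef_pos: [0.6204, 0.0618, 0.0648]
orientation: [[-0.165, 0.986, 0.008], [0.986, 0.165, 0.006], [0.005, 0.009, -1.0]]
contact_force: [-0.7, -2.1, -1.1]
grip_width: 0.0436
```

```bash
python3 - <<'E'
from h import *
st()
E
```

```text
t 16.45 cl mm [ 1.5  1.8 64.8] phi -0.075 q [-0.51  0.77  0.49  1.74 -0.51  0.75  0.41] F [-0.67 -2.09 -1.09] M [-0.34  0.18  0.06] w 0.0436 tilt [ 0.008  0.006 -1.   ]
```

Emit:
move_arm --motion '[4.4, 0, 0, 0.1, 0, 0, 0.05, 4.4, 0, 0, 0.1, 0, 0, 0.1]'

```text
t: 16.65
eef_pos: [0.6206, 0.0618, 0.0645]
orientation: [[-0.063, 0.998, 0.008], [0.998, 0.063, 0.007], [0.006, 0.008, -1.0]]
contact_force: [-1.4, -1.2, 1.5]
grip_width: 0.0441
```

```bash
python3 - <<'E'
from h import *
st()
E
```

```text
t 16.65 cl mm [ 1.6  1.7 64.5] phi 0.027 q [-0.52  0.78  0.51  1.75 -0.53  0.75  0.33] F [-1.39 -1.21  1.5 ] M [-0.46  0.34  0.05] w 0.0441 tilt [ 0.008  0.007 -1.   ]
```

Emit:
move_arm --motion '[4.4, 0, 0, 0.1, 0, 0, 0.05, 4.4, 0, 0, 0.1, 0, 0, 0.1]'

```text
t: 16.85
eef_pos: [0.6206, 0.0616, 0.0642]
orientation: [[0.039, 0.999, 0.008], [0.999, -0.039, 0.007], [0.007, 0.007, -1.0]]
contact_force: [-1.5, -1.7, 2.3]
grip_width: 0.0439
```

```bash
python3 - <<'E'
from h import *
st()
E
```

```text
t 16.85 cl mm [ 1.6  1.5 64.2] phi 0.13 q [-0.54  0.78  0.54  1.75 -0.56  0.76  0.24] F [-1.53 -1.71  2.28] M [-0.41  0.49  0.06] w 0.0439 tilt [ 0.008  0.007 -1.   ]
```

Emit:
move_arm --motion '[4.4, 0, 0, 0, 0, 0, -0.15, 4.4, 0, 0, 0, 0, 0, -0.3, 4.4, 0, 0, 0, 0, 0, -0.4, 4.4, 0, 0, -3, 0, 0, -0.4, 4.4, 0, 0, -6, 0, 0, -0.4, 4.4, 0, 0, -6, 0, 0, -0.4]'

```text
t: 17.45
eef_pos: [0.6233, 0.0616, 0.129]
orientation: [[-0.353, 0.936, 0.015], [0.936, 0.353, 0.009], [0.003, 0.018, -1.0]]
contact_force: [0.7, 0.4, -0.3]
grip_width: 0.0441
```

```bash
python3 - <<'E'
from h import *
import cv2
st()
a=env.get_image("scene")[170:270,270:400];cv2.imwrite("pics/s10.png",cv2.resize(a,None,fx=6,fy=6,interpolation=cv2.INTER_CUBIC))
w=lambda a:(.033*np.cos(a),-.033*np.sin(a),.081)
for a in(6.2,6.4,6.6,6.8,7.):print(a,[((proj("scene",W(*(np.array([k,k,1])*w(a))))-[270,170])*6).round(0).tolist() for k in(1,0,-1)])
E
```

```text
t 17.45 cl mm [  4.3   1.3 129. ] phi -0.27 q [-0.51  0.67  0.49  1.72 -0.41  0.84  0.53] F [ 0.73  0.43 -0.28] M [-0.03 -0.05  0.03] w 0.0441 tilt [ 0.015  0.009 -1.   ]
6.2 [[445.0, 255.0], [359.0, 226.0], [275.0, 197.0]]
6.4 [[434.0, 266.0], [359.0, 226.0], [287.0, 188.0]]
6.6 [[419.0, 274.0], [359.0, 226.0], [301.0, 180.0]]
6.8 [[402.0, 281.0], [359.0, 226.0], [318.0, 174.0]]
7.0 [[383.0, 285.0], [359.0, 226.0], [336.0, 170.0]]
```

View pics/s10.png

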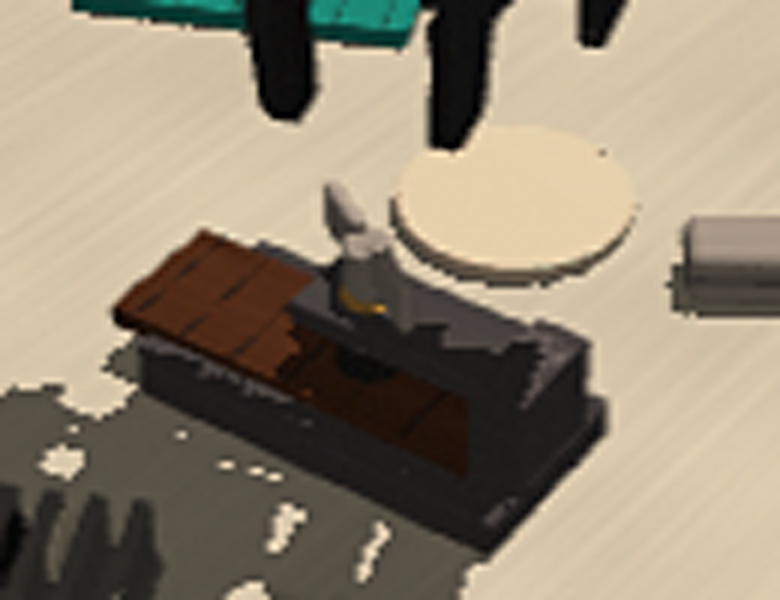

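```bash
python3 - <<'E'
from h import *
st(); goal(0,0,.061,-.27)
E
```

```text
t 17.5 cl mm [  3.    1.6 126.9] phi -0.27 q [-0.51  0.67  0.49  1.72 -0.41  0.84  0.53] F [-0.41 -0.09 -0.45] M [-0.03  0.09  0.03] w 0.0439 tilt [ 0.013  0.009 -1.   ]
shift cm [-0.1  -0.43  6.58] turn [ 0.015 -0.004  0.   ]
```

Emit:
move_arm --motion '[4.4, -0.1, -0.4, 0, 0.015, 0, -0.12, 4.4, -0.1, -0.4, 2.5, 0.015, 0, -0.15, 4.4, -0.1, -0.4, 4.5, 0.015, 0, -0.15, 4.4, -0.1, -0.4, 6.5, 0.015, 0, -0.15, 4.4, -0.1, -0.4, 6.5, 0.015, 0, -0.1, 4.4, -0.1, -0.4, 6.5, 0.015, 0, 0, 4.4, -0.1, -0.4, 6.5, 0.015, 0, 0.1, 4.4, -0.1, -0.4, 6.5, 0.015, 0, 0.2]'

```text
t: 18.3
eef_pos: [0.6188, 0.0604, 0.061]
orientation: [[-0.156, 0.988, -0.003], [0.988, 0.156, 0.005], [0.006, -0.002, -1.0]]
contact_force: [-0.1, -0.1, -0.8]
grip_width: 0.0441
```

```bash
python3 -c "
from h import *
st()"
```

```text
t 18.3 cl mm [-0.2  0.5 61. ] phi -0.066 q [-0.51  0.78  0.49  1.74 -0.51  0.76  0.4 ] F [-0.05 -0.05 -0.84] M [-0.04  0.01  0.01] w 0.0441 tilt [-0.003  0.005 -1.   ]
```

Emit:
move_arm --motion '[4.4, 0, 0, 0.1, 0, 0, 0.05, 4.4, 0, 0, 0.1, 0, 0, 0.1]'

```text
t: 18.5
eef_pos: [0.6187, 0.0617, 0.0593]
orientation: [[-0.055, 0.998, -0.004], [0.998, 0.055, 0.007], [0.007, -0.003, -1.0]]
contact_force: [0.1, 2.7, 0.2]
grip_width: 0.0441
```

```bash
python3 -c "
from h import *
st()"
```

```text
t 18.5 cl mm [-0.3  1.8 59.3] phi 0.036 q [-0.53  0.79  0.52  1.74 -0.54  0.76  0.32] F [0.07 2.66 0.16] M [ 0.37 -0.13  0.09] w 0.0441 tilt [-0.004  0.007 -1.   ]
```

Emit:
move_arm --motion '[4.4, 0, 0, 0, 0, 0, 0.05, 4.4, 0, 0, 0, 0, 0, 0.1]'

```text
t: 18.7
eef_pos: [0.6186, 0.0624, 0.0588]
orientation: [[0.047, 0.999, -0.004], [0.999, -0.047, 0.007], [0.007, -0.004, -1.0]]
contact_force: [0.9, 0.8, 1.2]
grip_width: 0.0443
```

```bash
python3 -c "
from h import *
st()"
```

```text
t 18.7 cl mm [-0.3  2.5 58.8] phi 0.137 q [-0.54  0.8   0.54  1.74 -0.57  0.77  0.24] F [0.86 0.81 1.16] M [-0.02 -0.08  0.07] w 0.0443 tilt [-0.004  0.007 -1.   ]
```

Emit:
move_arm --motion '[4.4, -0.2, 0, -0.3, 0, 0, 0.05, 4.4, -0.2, 0, -0.3, 0, 0, 0.1]'

```text
t: 18.9
eef_pos: [0.6186, 0.0625, 0.061]
orientation: [[0.147, 0.989, -0.004], [0.989, -0.147, 0.009], [0.009, -0.006, -1.0]]
contact_force: [1.8, 2.1, -0.5]
grip_width: 0.0442
```

```bash
python3 -c "
from h import *
st()"
```

```text
t 18.9 cl mm [-0.3  2.6 61. ] phi 0.238 q [-0.56  0.8   0.57  1.74 -0.59  0.78  0.16] F [ 1.84  2.13 -0.46] M [ 0.41 -0.18  0.41] w 0.0442 tilt [-0.004  0.009 -1.   ]
```

Emit:
move_arm --motion '[4.4, 0, 0, 0, 0, 0, 0.05, 4.4, 0, 0, 0, 0, 0, 0.05]'

```text
t: 19.1
eef_pos: [0.6187, 0.0627, 0.0609]
orientation: [[0.194, 0.981, -0.004], [0.981, -0.194, 0.009], [0.008, -0.006, -1.0]]
contact_force: [-0.4, -0.8, 5.2]
grip_width: 0.044
```

```bash
python3 -c "
from h import *
st()"
```

```text
t 19.1 cl mm [-0.2  2.9 60.9] phi 0.286 q [-0.57  0.8   0.58  1.74 -0.6   0.78  0.12] F [-0.43 -0.81  5.2 ] M [-0.24  0.19  1.09] w 0.044 tilt [-0.004  0.009 -1.   ]
```

The torque jumped to about 1.1 N m, so the screw is hard up. I'll back off and lift clear.

Emit:
move_arm --motion '[4.4, 0, 0, 0, 0, 0, -0.1, 4.4, 0, 0, 0, 0, 0, -0.2, 4.4, 0, 0, 0, 0, 0, -0.35, 4.4, 0, 0, 0, 0, 0, -0.5, 4.4, 0, 0, -3, 0, 0, -0.5, 4.4, 0, 0, -6, 0, 0, -0.5, 4.4, 0, 0, -10, 0, 0, -0.5, 4.4, 0, 0, -10, 0, 0, -0.5]'

```text
t: 19.9
eef_pos: [0.6221, 0.062, 0.1654]
orientation: [[-0.3, 0.954, 0.003], [0.954, 0.3, 0.01], [0.009, 0.006, -1.0]]
contact_force: [0.4, 0.3, 0.4]
grip_width: 0.044
```

```bash
python3 -c "
from h import *
st();goal(-.2,.1,.18,-.26)"
```

```text
t 19.9 cl mm [  3.2   1.8 165.4] phi -0.214 q [-0.54  0.63  0.54  1.7  -0.4   0.92  0.46] F [0.39 0.3  0.43] M [-0.1  -0.07  0.  ] w 0.044 tilt [ 0.003  0.01  -1.   ]
shift cm [ 13.91 -17.77  -1.45] turn [ 0.006 -0.009 -0.046]
```

Emit:
move_arm --motion '[4.4, 4, -5, -1.5, 0, 0, 0, 4.4, 7, -9, -1.5, 0, 0, 0, 4.4, 10, -13, -1.5, 0, 0, 0, 4.4, 14, -17.5, -1.5, 0, 0, 0, 4.4, 14, -17.5, -1.5, 0, 0, 0, 4.4, 14, -17.5, -1.5, 0, 0, 0]'

```text
t: 20.5
eef_pos: [0.4091, 0.1446, 0.1795]
orientation: [[-0.304, 0.953, -0.001], [0.953, 0.304, 0.011], [0.011, 0.002, -1.0]]
contact_force: [0.9, -0.9, -0.7]
grip_width: 0.0438
```

```bash
python3 - <<'E'
from h import *
import cv2
st()
a=env.get_image("top")[155:255,280:420]; a=cv2.resize(a,None,fx=4,fy=4,interpolation=cv2.INTER_CUBIC)
b=env.get_image("scene")
cv2.imwrite("pics/top11.png",a);cv2.imwrite("pics/s11f.png",b);cv2.imwrite("pics/s11.png",cv2.resize(b[170:270,270:400],None,fx=6,fy=6,interpolation=cv2.INTER_CUBIC))
E
```

```text
t 20.5 cl mm [-201.4  103.4  179.5] phi -0.218 q [-0.95  0.29  0.6   2.17 -0.26  0.75  0.13] F [ 0.9  -0.94 -0.73] M [-0.09  0.01  0.04] w 0.0438 tilt [-0.001  0.011 -1.   ]
```

View pics/top11.png

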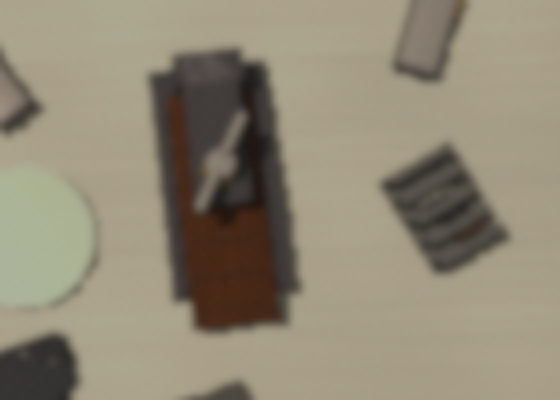

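View pics/s11.png

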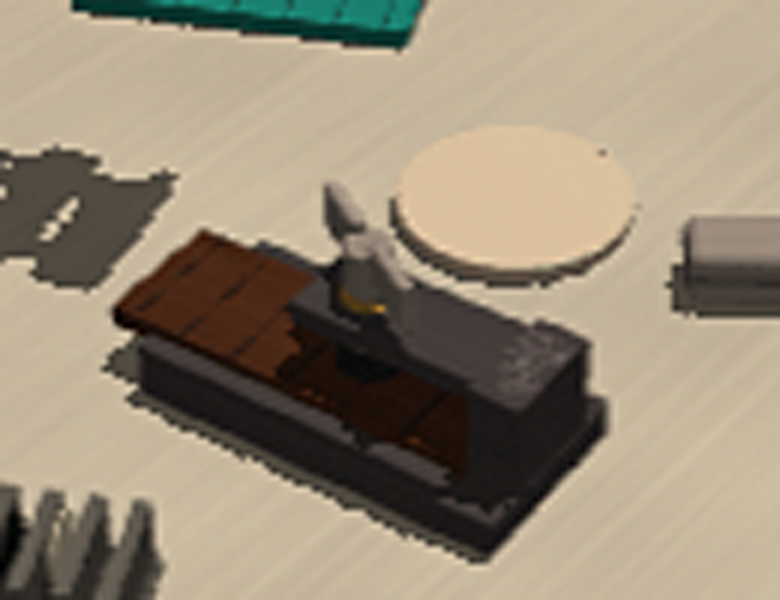

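View pics/s11f.png

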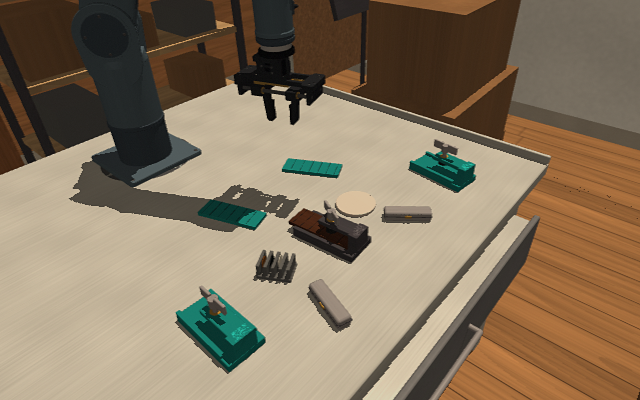

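In the top view the wing tips are at (243,115) and (200,210), which gives a turn of about 6.80 rad. That is the settled snug value. The offcut is against the post, the bystanders haven't moved and the arm is clear.

```bash
python3 -c "
from bench import env
print(env.sign_off())"
```

```text
the job is handed in; nothing more can be done
None
```

The offcut is home against the rear post and the pad is snug on it. I handed the job in at about 20.6 s; the hand-in reports no verdict.

- **Push:** I pushed the koa offcut about 14 mm with the closed fingertips. The tip stalled at fixture x = -103.9 mm, where the given sizes put it when home, and the push force rose to about 8 N.
- **Tightening:** I turned the thumbscrew clockwise with four strokes, the two open fingertips each pushing one wing, and lifted clear after each stroke. The screw read about 2.2 rad at the start, then 3.7, 4.9 and 6.8 rad. The last stroke ran up to the hard stop, where the torque jumped to about 1.1 N m.
- **Last checks:** Let go, the screw settled at about 6.80 rad in the top picture, and the last two scene pictures agree. The offcut lies flat against the post. The harmonicas, pick holder and coaster look unmoved, and the gripper is clear of everything.
- **Not measured or off:**
  - I could not measure the pad's force on the wood. I inferred it from the stop torque and the settled angle.
  - The two cameras disagreed by about 2 mm, within the stated calibration error.
  - The fingertip sank to 59 mm (62 mm planned, arm top 54 mm) during the last stroke before I raised it. It did not touch the fixture arm.

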